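Gauge the bore of a port block with a go/no-go plug gauge

ROBOT

A 6-joint arm with a two-finger parallel gripper is mounted at the origin on a cart in front of the work surface, level with it; the furniture and walls round the work are solid. World frame = base frame: x ahead of the robot, y to its left, z up, the work surface at z = 0. Lengths are in m, angles in rad, forces in N, time in s.
With the tool pointing down it reaches from about 0.325 to 0.9 m from the base axis. Payload 6.1 kg.
Tool frame: the origin (TCP) lies midway between the tips of the shut fingers; the grasp point (between the pads) lies 19 mm behind it; z points along the fingers, y is the line along which they close (so a half turn about z gives the same grasp; the last joint's range is limited). The gripper opens to 85 mm and grips with 20 to 120 N. Pads are 22 mm wide; open, the fingers measure 114 mm over their backs; the gripper's body (76 mm by 85 mm) begins 54 mm behind the grasp point. The pads swing forward as they close: fully open they stand 13 mm farther back than shut.
Start: joints at [-1.324, 0.22, 1.526, -0, 1.395, -0.126], TCP at [0.228, -0.582, 0.231] pointing down, gripper open.
Joint ranges: [-2.98, 2.98], [-0.91, 2.08], [0.09, 2.57], [-1.24, 4.39], [0.2, 2.65], [-2.68, 2.68]. Speed limits (rad/s): [2.57, 2.57, 3.01, 3.14, 3.14, 3.14].

INTERFACE

Orientations are given as [roll, pitch, yaw] about the fixed x, y, z axes, in that order (R = Rz(yaw) Ry(pitch) Rx(roll)).
In Python, from plant import movep, move_l, set_joints, gripper_to, hold, inverse_kinematics, observe, get_image, get_calibration, Unreachable, job_done gives the robot as it stands. Calls block until the motion is done:
- movep(position, orientation): joint-space move of the TCP to a pose.
- move_l(position, feed=0.15, rotation=None, max_force=None): straight line of the TCP; rotation=None keeps the orientation; feed is the mean speed in m/s. With max_force (N) it stops when the force on the tool has changed by that much, and returns True; else False.
- set_joints(angles): joint-space move.
- gripper_to(opening, f_grip=None): finger opening in m; f_grip is the grip in N (None keeps the last); returns when the fingers have stopped.
- hold(seconds).
- inverse_kinematics(position, orientation): joint angles nearest the present ones, or None.
- observe(): the state.
- get_image(name): name is "side" or "top"; returns (picture, depth): 384x512x3 uint8, red, green, blue; 384x512 float32, m along the optical axis (not along the pixel's ray), 0 where there is no reading.
- get_calibration(name): a dict with "intrinsics" (3x3 intrinsics, pixels), "world_from_camera" (4x4, takes a point from camera to world coordinates). Camera axes: x right, y down, z forward; pixel columns grow to the right and rows downward; lengths in m; the calibration is good to about 2 mm. A picture is of the moment at which its call begins. get_calibration takes no time and is no camera call.
A pose or a line that the arm cannot do raises Unreachable and nothing moves.
- job_done(): hands the job in; it is judged then, once.
The state is a dict: "time_s": time; "q": joint angles; "joint_velocities": joint speeds; "joint_torque": joint torques, N m; "eef_pos": TCP position; "tcp_rot": TCP orientation; "ft_force": force on the tool from outside, world axes, zero at the start; "torque": the same for the moment, N m; "opening": finger opening in m; "grasp_force": force on a finger pad.
Only numpy, scipy, OpenCV 4.12 (cv2) and the standard library are available. Lean on these libraries where they do the work, as an engineer would, in place of code of your own. Each camera call takes 0.05 s, during which the arm holds its last target. There are 200 camera calls.

TASK

Check the brass-mouthed bore of the bare aluminium port block with the double-ended plug gauge: push the gauge's green-ringed go end fully home into the bore, draw it out, then turn the gauge round and press its red-ringed no-go end squarely against the middle of the same mouth, where it must refuse to enter; keep it pressed there for a moment. Finally lay the gauge back in its cradle, either way round, and let go.

Things in the scene. Friction and masses are not known exactly. Their poses are not given: they have to be found in the camera images.
- gauge_mid (a point): Middle of the handle of the loose plug gauge, dark handle (grip here), 130 mm, 250 g, lying level. x: along it to the go end; y across, z up at the start. Handle x -40 to 40: square bar 26x26 from -25 to 25, round collars dia. 34 outside. Go plug (green ring) x 40 to 70, dia. 22, nose tapered to 14. No-go plug (red ring) x -40 to -60, dia. 30, flat. Half a turn about z swaps ends.
- port_mouth (a point): Mouth centre of the bore in the fixed bare aluminium block, on the front face of its brass ring (dia. 42, 4 proud). Bore level, dia. 26, through, 50 mm above the bench. x points into it, z up. Block 70 wide, its top 28 above the bore. Handle middle is 40 in front of this when the go end is home (collar meets ring), 60 when the no-go meets it. A blue block with a narrow black-ringed bore is not used.
- cradle_seat (a point): Seat of the gauge's middle in its fixed cradle, on the gauge's axis line, 50 mm above the bench; x along that axis, z up. Wooden foot 100 x 70 x 10 mm with two grey V saddles, each 10 mm wide, 34 mm either side of this point, 58 mm free between them for fingers. The 45-degree Vs are open at the top, rise 3 mm above the axis and centre a gauge let down up to about 8 mm off.
Mind the look-alikes: they are no part of the job. There is more than one size of the part that bears cradle_seat; the job needs the largest.

How it is judged:
By the outcome, as a careful person would: the job done as asked, in the order asked, and still so for the second after the job is handed in, with the robot touching nothing.
It also fails if it takes over 64 s, if anything falls off the work surface, if the arm or the gripper's body presses on something with over 40 N, if the wrist force passes 120 N, or if a joint passes its speed limit or range.

## Working session

There is one attempt and no reset: what is moved stays moved. The work goes in short steps, each a Python script; the robot and the scene stay as the last script left them, time stands still between calls to the robot, and variables do not carry over. Pictures are saved under pics/ and viewed, at most 10 in all, crops included, and the job is handed in when it is done.

```bash
ls; mkdir -p pics
python3 - <<'E'
from plant import *
import cv2,numpy as np
for n in("side","top"):
    p,d=get_image(n); cv2.imwrite(f"pics/{n}0.png",p[:,:,::-1]); np.savez(f"{n}0.npz",p=p,d=d)
    c=get_calibration(n); print(n,np.round(c["intrinsics"],1).tolist(),np.round(c["world_from_camera"],3).tolist())
o=observe();print(o)
E
```

```text
pics
side [[355.9, 0.0, 250.4], [0.0, 355.9, 194.3], [0.0, 0.0, 1.0]] [[-0.852, -0.221, 0.475, 0.003], [-0.524, 0.363, -0.771, 0.812], [-0.002, -0.905, -0.425, 0.496], [0.0, 0.0, 0.0, 1.0]]
top [[378.5, 0.0, 252.2], [0.0, 378.5, 192.7], [0.0, 0.0, 1.0]] [[0.003, -0.999, 0.055, 0.402], [-1.0, -0.004, -0.016, 0.028], [0.017, -0.054, -0.998, 1.469], [0.0, 0.0, 0.0, 1.0]]
{'time_s': 0.1, 'q': array([-1.32412545e+00,  2.21157988e-01,  1.52749424e+00,  9.39360812e-06,
        1.39467451e+00, -1.26081975e-01]), 'joint_velocities': array([ 0.0010739 , -0.0015001 , -0.00309596,  0.00041792, -0.00044246,
        0.00100946]), 'joint_torque': array([ 4.25874214e-04, -4.98244071e+01, -3.90545797e+01, -2.00749200e-04,
        5.65541894e-03,  6.77054061e-06]), 'eef_pos': array([ 0.2274912 , -0.58155411,  0.23030328]), 'tcp_rot': array([-3.13987350e+00, -2.27229875e-04,  3.72750997e-01]), 'ft_force': array([0.02977248, 0.86832422, 0.17594192]), 'torque': array([-0.03270824,  0.0567721 , -0.0361172 ]), 'grasp_force': 0.0, 'opening': 0.08530842145594666}
```

View pics/top0.png

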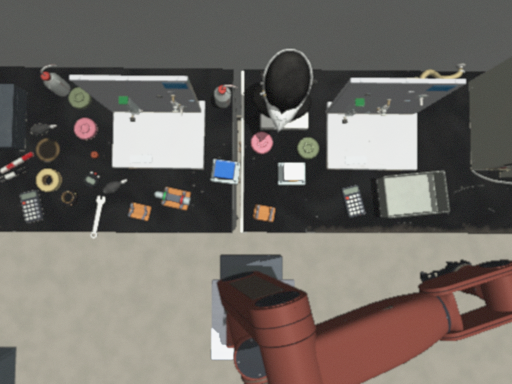

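View pics/side0.png

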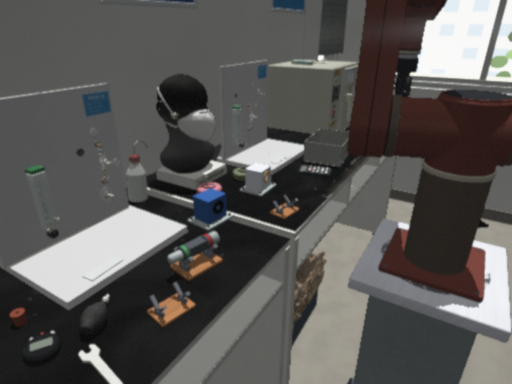

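The top view shows the gauge lying in a wooden cradle at (175,198). Empty look-alike cradles are at (140,211) and (264,213), the bare block is at (292,173) and the blue block at (225,171). I'll check this in a close crop.

```bash
python3 - <<'E'
import cv2,numpy as np
t=np.load("top0.npz")["p"];s=np.load("side0.npz")["p"]
a=cv2.resize(t[145:235,120:320],(800,360),interpolation=cv2.INTER_CUBIC)
b=cv2.resize(s[150:330,130:330],(266,240),interpolation=cv2.INTER_CUBIC)
b1=cv2.resize(s[155:235,180:310],(390,240),interpolation=cv2.INTER_CUBIC)
b2=cv2.resize(s[225:325,140:260],(410,240)[:2],interpolation=cv2.INTER_CUBIC)
im=np.vstack([a,np.hstack([b1,b2])]);cv2.imwrite("pics/c0.png",im[:,:,::-1])
E
cat > h.py <<'E'
import numpy as np
from plant import get_calibration
def ray(n,u,v):
    c=get_calibration(n);K=c["intrinsics"];T=c["world_from_camera"]
    d=T[:3,:3]@np.linalg.solve(K,[u,v,1.]);return T[:3,3],d
def on(n,u,v,z):
    o,d=ray(n,u,v);return o+d*(z-o[2])/d[2]
def pts(n,d):
    c=get_calibration(n);K=c["intrinsics"];T=c["world_from_camera"]
    v,u=np.indices(d.shape);P=np.stack([u,v,np.ones_like(u)],-1)@np.linalg.inv(K).T*d[...,None]
    return P@T[:3,:3].T+T[:3,3]
E
python3 - <<'E'
from h import *
for n,u,v in[("top",175,198),("top",140,211),("top",264,213),("top",292,173),("top",225,171),("top",240,200)]:
    d=np.load(n+"0.npz")["d"];P=pts(n,d);print(u,v,np.round(on(n,u,v,.05),3),np.round(P[v,u],3))
P=pts("top",np.load("top0.npz")["d"]);print(np.round(P[180,225:320:1][:,1:],3).tolist())
E
```

```text
175 198 [0.459 0.293 0.05 ] [0.459 0.291 0.06 ]
140 211 [0.41  0.423 0.05 ] [0.41  0.435 0.007]
264 213 [ 0.404 -0.04   0.05 ] [ 0.404 -0.042  0.005]
292 173 [ 0.555 -0.145  0.05 ] [ 0.552 -0.142  0.074]
225 171 [0.561 0.107 0.05 ] [0.558 0.105 0.081]
240 200 [0.452 0.05  0.05 ] [ 0.483  0.064 -0.806]
[[0.109, 0.015], [0.106, 0.003], [0.102, 0.004], [0.098, 0.008], [0.094, 0.01], [0.09, 0.011], [0.086, 0.011], [0.082, 0.01], [0.078, 0.003], [0.074, 0.009], [0.07, 0.012], [0.066, 0.016], [0.063, 0.006], [0.076, -0.788], [0.07, -0.799], [0.064, -0.794], [0.048, -0.006], [0.044, -0.004], [0.04, -0.006], [0.036, -0.004], [0.032, -0.007], [0.028, 0.004], [0.024, 0.002], [0.02, -0.006], [0.016, -0.004], [0.012, -0.003], [0.008, -0.002], [0.005, -0.004], [0.001, -0.002], [-0.003, 0.002], [-0.007, -0.0], [-0.011, 0.005], [-0.015, -0.0], [-0.019, -0.004], [-0.023, -0.0], [-0.027, -0.002], [-0.031, -0.003], [-0.034, 0.001], [-0.038, 0.002], [-0.042, -0.001], [-0.046, -0.002], [-0.05, -0.001], [-0.054, 0.0], [-0.058, -0.004], [-0.062, -0.005], [-0.066, -0.001], [-0.069, 0.002], [-0.073, -0.002], [-0.077, -0.002], [-0.081, -0.004], [-0.085, 0.001], [-0.089, 0.006], [-0.092, 0.006], [-0.097, -0.001], [-0.1, 0.005], [-0.104, 0.006], [-0.108, 0.005], [-0.111, 0.011], [-0.114, 0.02], [-0.117, 0.036], [-0.12, 0.037], [-0.125, 0.031], [-0.128, 0.034], [-0.13, 0.055], [-0.133, 0.057], [-0.136, 0.066], [-0.14, 0.066], [-0.143, 0.068], [-0.146, 0.074], [-0.15, 0.069], [-0.153, 0.075], [-0.158, 0.068], [-0.162, 0.068], [-0.166, 0.062], [-0.175, 0.03], [-0.178, 0.032], [-0.182, 0.03], [-0.189, 0.009], [-0.194, 0.004], [-0.196, 0.015], [-0.202, 0.002], [-0.207, -0.004], [-0.21, 0.003], [-0.214, 0.001], [-0.218, -0.0], [-0.222, -0.003], [-0.226, -0.001], [-0.23, -0.002], [-0.234, -0.004], [-0.237, 0.002], [-0.241, 0.002], [-0.245, 0.002], [-0.251, -0.009], [-0.252, 0.005], [-0.257, 0.001]]
```

View pics/c0.png

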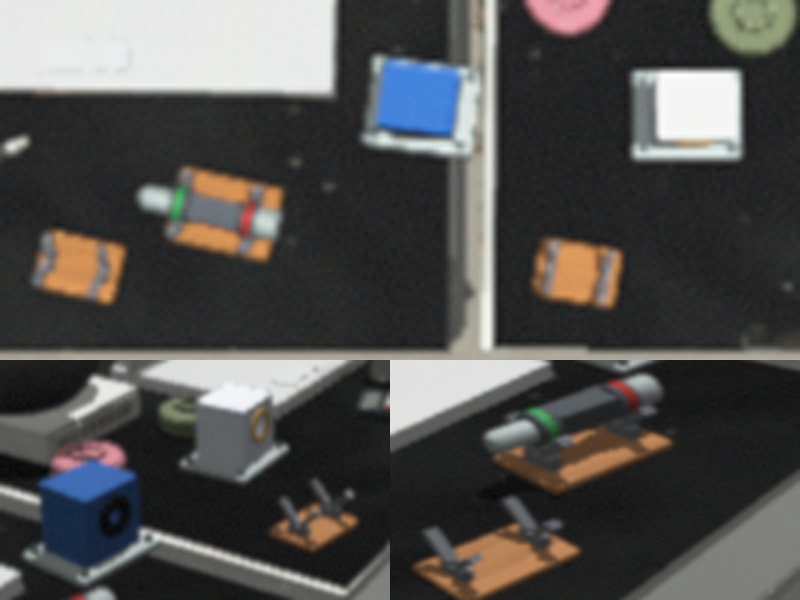

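The crop confirms it. The gauge rests in the largest cradle, with its green go end towards +y. The two empty cradles have smaller feet. The bare block has a brass ring facing -x, towards the robot. Next I'll measure each one.

```bash
cat > meas.py <<'E'
from h import *
import cv2
def con(m,u0,v0,u1,v1):
    k=np.zeros(m.shape,np.uint8);k[v0:v1,u0:u1]=m[v0:v1,u0:u1]
    c,_=cv2.findContours(k,cv2.RETR_EXTERNAL,cv2.CHAIN_APPROX_NONE)
    return max(c,key=cv2.contourArea) if c else None
def hsv(n):
    p=np.load(n+"0.npz")["p"];return p,cv2.cvtColor(p,cv2.COLOR_RGB2HSV).astype(int)
E
python3 - <<'E'
from meas import *
p,H=hsv("top");h,s,v=H[...,0],H[...,1],H[...,2]
# block top, z .078
c=con((v>225)&(s<25),275,155,312,190);r=cv2.minAreaRect(c);B=cv2.boxPoints(r)
print("block",r);print(np.round([on("top",*q,.078)[:2] for q in B],4).tolist())
print(p[178:190,288:300].max(-1)[:,::3].tolist()); 
# feet
for nm,w in(("big",(155,184,195,212)),("L",(125,200,155,224)),("R",(250,203,280,224))):
    c=con((h>5)&(h<20)&(s>110)&(v>90),*w); 
    m=np.zeros(h.shape,bool);m[w[1]:w[3],w[0]:w[2]]=((h>4)&(h<22)&(s>100)&(v>70))[w[1]:w[3],w[0]:w[2]]
    q=np.argwhere(m)[:,::-1].astype(np.float32);r=cv2.minAreaRect(q)
    W=np.array([on("top",*x,.01)[:2] for x in cv2.boxPoints(r)]);print(nm,r[2],W.mean(0).round(4),np.linalg.norm(np.diff(W,axis=0),axis=1).round(4),np.round(W[1]-W[0],3),np.round(W[2]-W[1],3))
for n,zs in(("top",.05),("side",.05)):
    p,H=hsv(n);h,s,v=H[...,0],H[...,1],H[...,2]
    w=(150,180,200,215) if n=="top" else(155,225,235,285)
    for nm,m in(("green",(h>40)&(h<85)&(s>90)),("red",((h<4)|(h>172))&(s>120))):
        c=con(m&(v>40),*w);M=cv2.moments(c);u=M["m10"]/M["m00"],M["m01"]/M["m00"]
        print(n,nm,np.round(u,2),cv2.contourArea(c),on(n,*u,zs).round(4))
p,H=hsv("side");h,s,v=H[...,0],H[...,1],H[...,2]
w=(255,160,280,190);m=np.zeros(h.shape,bool);m[w[1]:w[3],w[0]:w[2]]=((h>6)&(h<28)&(s>70))[w[1]:w[3],w[0]:w[2]]
q=np.argwhere(m)[:,::-1].astype(np.float32);e=cv2.fitEllipse(cv2.convexHull(q));print("ring",len(q),e,on("side",*e[0],.05).round(4))
E
```

```text
block ((294.0, 171.0), (16.0, 18.0), 90.0)
[[0.5892, -0.1162], [0.5895, -0.183], [0.53, -0.1827], [0.5297, -0.1161]]
[[246, 246, 246, 246], [225, 227, 230, 226], [156, 189, 194, 192], [139, 167, 173, 198], [212, 215, 218, 226], [227, 229, 229, 228], [162, 163, 164, 165], [80, 75, 74, 74], [41, 33, 34, 36], [38, 37, 34, 34], [35, 36, 37, 35], [39, 33, 34, 34]]
big 13.240520477294922 [0.4587 0.2915] [0.0765 0.0906 0.0765] [ 0.075 -0.016] [-0.02  -0.088]
L 14.03624439239502 [0.4097 0.4357] [0.061  0.0818 0.061 ] [ 0.06  -0.014] [-0.02  -0.079]
R 8.130102157592773 [ 0.4051 -0.041 ] [0.0615 0.0851 0.0615] [ 0.061 -0.009] [-0.012 -0.084]
top green [163.8  195.72] 9.0 [0.4673 0.3351 0.05  ]
top red [180.97 199.74] 6.5 [0.4525 0.2708 0.05  ]
side green [184.83 249.41] 29.0 [0.4745 0.3243 0.05  ]
side red [208.15 237.91] 18.0 [0.4596 0.2594 0.05  ]
ring 33 ((266.20550537109375, 175.89405822753906), (5.677978515625, 10.798858642578125), 8.389413833618164) [ 0.5312 -0.1456  0.05  ]
```

The numbers agree with each other:
- **Gauge:** the middle is at about (0.458, 0.300), at axis height. Its yaw is 77.1° in both views. Ring spacing is 65 mm, which puts the rings on the collars.
- **Big foot:** it is clearly larger than the other two, so it is the correct cradle.

Now I'll refine the block edges and grasp.

Run:
```python
from meas import *
from plant import *
p,_=hsv("top");g=p.max(-1).astype(float)
def cross(a,t):
    i=np.where((a[:-1]-t)*(a[1:]-t)<=0)[0]; return [k+(a[k]-t)/(a[k]-a[k+1]) for k in i]
F=[(u,182+cross(g[182:190,u],100)[-1]) for u in range(281,304)]
L=[(270+cross(g[r,270:284],100)[0],r) for r in range(166,183)]
Rr=[(300+cross(g[r,300:312],100)[-1],r) for r in range(166,183)]
for nm,E in(("front",F),("left",L),("right",Rr)):
    W=np.array([on("top",*q,.008)[:2] for q in E]);ax=1 if nm=="front" else 0
    k=np.polyfit(W[:,ax],W[:,1-ax],1);print(nm,"slope",k[0].round(4),"mean",W.mean(0).round(4),"res",np.std(np.polyval(k,W[:,ax])-W[:,1-ax]).round(4))
from math import pi
gy=1.346;R=[pi,0,gy]
movep([.458,.300,.16],R); gripper_to(.085)
print(move_l([.458,.300,.030],feed=.12,max_force=12)); gripper_to(0.0,80)
o=observe();print(o["time_s"],o["opening"],o["grasp_force"],o["eef_pos"],o["tcp_rot"],o["ft_force"],o["q"])
```

```text
front slope -0.0051 mean [ 0.514  -0.1505] res 0.0001
left slope -0.028 mean [ 0.5555 -0.0966] res 0.0011
right slope -0.0044 mean [ 0.556 -0.202] res 0.0001
False
5.325 0.02487303276006251 81.17841482162476 [0.46225762 0.29972399 0.03201107] [ 3.13351745e+00 -2.23326621e-03  1.34659352e+00] [ 8.41302052 -3.8952079   0.63147835] [ 0.43402843  0.27408997  1.87078914 -0.00379803  0.98896262  0.66031519]
```

The gauge is gripped at an opening of 24.9 mm. The cradle pulled the hand about 4 mm in x, so the seat is near x = 0.462. I'll lift it and bring the go end in front of the mouth.

Run:
```python
from meas import *
from plant import *
from math import pi
move_l([.462,.300,.18],feed=.2)
movep([.42,-.1493,.18],[pi,0,0]); o=observe();print(o["time_s"],o["q"],o["opening"],o["ft_force"])
move_l([.42,-.1493,.032],feed=.15); o=observe();print(o["time_s"],o["eef_pos"],o["tcp_rot"],o["opening"])
for n in("side","top"):
    p,d=get_image(n);np.savez(n+"1.npz",p=p,d=d)
    if n=="side": a=p
    else: b=p
i=np.hstack([cv2.resize(a[150:250,230:330],(400,400),interpolation=cv2.INTER_CUBIC),cv2.resize(b[150:250,240:340],(400,400),interpolation=cv2.INTER_CUBIC)])
cv2.imwrite("pics/c1.png",i[:,:,::-1])
```

```text
7.8833 [-5.17533895e-01 -1.77752616e-01  2.02983305e+00  3.98843993e-04
  1.28958169e+00  1.05182204e+00] 0.024615654238174862 [-0.48474365 -0.30995849 -3.03926518]
9.0167 [ 0.42083381 -0.14963759  0.03284099] [ 3.14078659e+00 -1.43648358e-03  2.68824606e-04] 0.02478945914093842
```

View pics/c1.png

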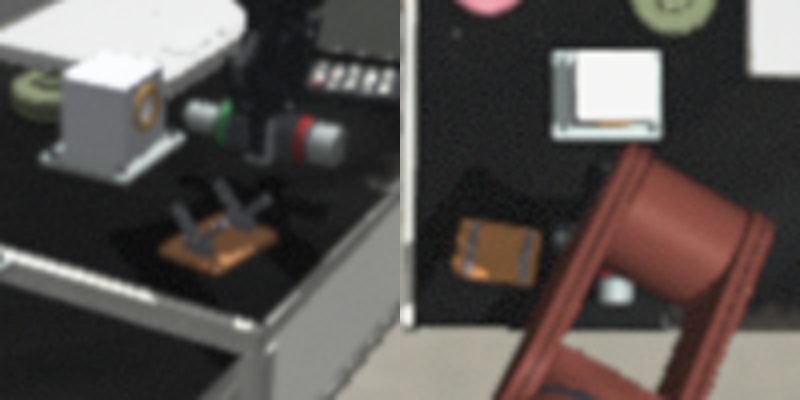

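In the side crop the go plug (nose 187,112) lines up with the ring centre (147,105). I'll insert gently.

Run:
```python
from meas import *
from plant import *
def st(m): o=observe();print(m,round(o["time_s"],2),o["eef_pos"].round(4),o["ft_force"].round(1),o["torque"].round(2),round(o["opening"],4))
st("pre")
r=move_l([.505,-.1493,.0315],feed=.03,max_force=12);st(r)
hold(.2);st("h")
p,d=get_image("side");cv2.imwrite("pics/c2.png",cv2.resize(p[150:220,240:330],(720,560),interpolation=cv2.INTER_CUBIC)[:,:,::-1])
```

```text
pre 9.12 [ 0.421  -0.1498  0.0331] [-0.5 -0.1 -2.5] [0.   0.03 0.05] 0.0249
True 11.1 [ 0.4856 -0.149   0.0306] [-0.5 -0.4 -2.9] [-0.03 -0.   -0.03] 0.0245
h 11.3 [ 0.4848 -0.1486  0.03  ] [-0.3  0.1 -3.2] [0.01 0.05 0.02] 0.025
```

View pics/c2.png

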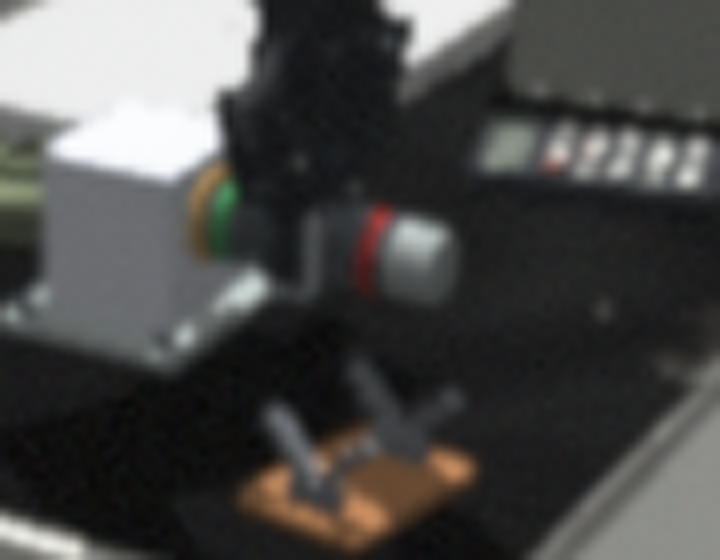

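The image shows the green collar flush against the brass ring, with the stop at x = 0.485, so it is home. I'll seat it with a light press, draw it out, turn it and press the no-go end. The arm is compliant at about 2 N/mm.

Run:
```python
from meas import *
from plant import *
from math import pi
def st(m): o=observe();print(m,round(o["time_s"],2),o["eef_pos"].round(4),o["tcp_rot"].round(3),o["ft_force"].round(1),o["torque"].round(2),round(o["opening"],4))
y=-.1493
move_l([.490,y,.0315],feed=.02);hold(.4);st("home")
move_l([.410,y,.0315],feed=.08);st("out")
move_l([.410,y,.13],feed=.15)
movep([.410,y,.13],[pi,0,pi]);st("turned")
move_l([.410,y,.0315],feed=.15);st("down")
r=move_l([.485,y,.0315],feed=.03,max_force=8);st(r)
x=observe()["eef_pos"][0]
move_l([x+.006,y,.0315],feed=.02);st("press");hold(.7)
p,d=get_image("side");hold(.7);st("pressed")
cv2.imwrite("pics/c3.png",cv2.resize(p[150:220,240:330],(720,560),interpolation=cv2.INTER_CUBIC)[:,:,::-1])
```

```text
home 12.17 [ 0.4861 -0.1486  0.0302] [-3.138e+00  1.400e-02  1.000e-03] [-13.3  -0.7   3. ] [-0.09  1.72  0.12] 0.0247
out 13.32 [ 0.4106 -0.1495  0.0318] [-3.141e+00  4.000e-03  1.000e-03] [-0.1 -0.3 -1.7] [ 0.02 -0.02 -0.04] 0.0247
turned 16.77 [ 0.41   -0.1493  0.1299] [ 3.142 -0.     3.141] [-0.2 -0.  -2.2] [ 0.04  0.06 -0.03] 0.0251
down 17.58 [ 0.4106 -0.1496  0.0321] [-3.141e+00  1.000e-03  3.142e+00] [ 0.5  0.7 -2.6] [-0.01  0.02 -0.05] 0.0248
True 19.36 [ 0.4684 -0.1489  0.0305] [ 3.141 -0.004 -3.141] [-0.8  0.2 -2.1] [-0.02 -0.02 -0.05] 0.0247
press 19.85 [ 0.469  -0.1485  0.0301] [ 3.138 -0.016 -3.14 ] [-21.  -1.  10.] [-0.18  2.61  0.06] 0.0252
pressed 21.3 [ 0.469  -0.1485  0.0301] [ 3.138 -0.016 -3.14 ] [-20.2  -1.4   9.5] [-0.2   2.57  0.01] 0.0248
```

View pics/c3.png

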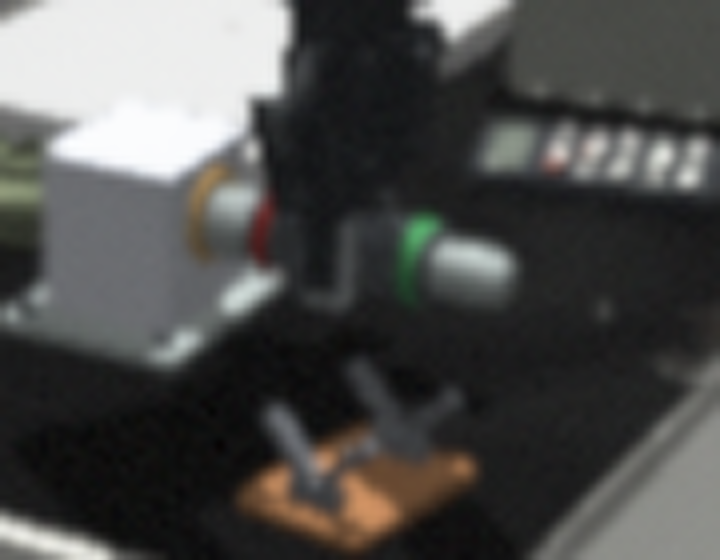

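The no-go end is refused: it stops at x = 0.469 and the red collar stays outside the ring, with about 20 N held for over 1.4 s. Now I'll return the gauge to the cradle.

Run:
```python
from meas import *
from plant import *
from math import pi
def st(m): o=observe();print(m,round(o["time_s"],2),o["eef_pos"].round(4),o["tcp_rot"].round(3),o["ft_force"].round(1),round(o["opening"],4))
y=-.1493
move_l([.410,y,.0315],feed=.08)
move_l([.410,y,.18],feed=.2)
movep([.4625,.2997,.18],[pi,0,1.346]);st("above")
move_l([.4625,.2997,.06],feed=.12)
r=move_l([.4625,.2997,.0315],feed=.04,max_force=8);st(r)
hold(.2);gripper_to(.085);st("open")
move_l([.4625,.2997,.18],feed=.12)
movep([.40,.05,.30],[pi,0,1.346]);st("clear")
for n in("side","top"):
    p,d=get_image(n);np.savez(n+"2.npz",p=p,d=d)
    if n=="side": a=p
    else: b=p
i=np.hstack([cv2.resize(a[210:290,150:250],(400,320),interpolation=cv2.INTER_CUBIC),cv2.resize(b[160:240,130:230],(400,320),interpolation=cv2.INTER_CUBIC)])
cv2.imwrite("pics/c4.png",i[:,:,::-1])
```

```text
above 25.49 [0.4626 0.2993 0.1798] [-3.141  0.     1.346] [ 0.5 -0.7 -3. ] 0.0248
True 27.34 [0.4625 0.2994 0.0315] [-3.142e+00  1.000e-03  1.346e+00] [0.1 1.7 4.5] 0.025
open 28.16 [0.4613 0.2988 0.0304] [-3.139e+00  2.000e-03  1.346e+00] [ 0.1  0.4 -0. ] 0.085
clear 30.65 [0.4    0.0505 0.2994] [-3.141 -0.     1.346] [ 0.3 -0.4 -0.5] 0.0853
```

View pics/c4.png

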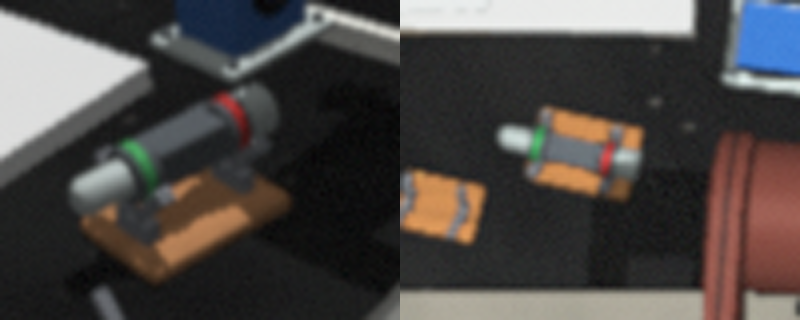

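The gauge lies level in both saddles of the big cradle (collars at about (138,165) and (232,120) in the left crop), as it did at the start. The gripper is open and clear of everything.

```bash
python3 -c "
from plant import *
hold(.5);print(job_done())"
```

```text
the job is handed in; nothing more can be done
None
```

The job is done and handed in: the go end went fully home, the no-go end was refused at the mouth under about 20 N for over 1.4 s, and the gauge is back in its cradle and released, in about 31 s of robot time.

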